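Snap a counterweight onto the eye of a stand

TASK

Hang the snap-hook counterweight on the stand: pick it up by the flat tab on top, feel gently for the front bar of the stand's eye, press the hook's sprung gate open against that bar until it snaps shut behind it, then let go so that the weight hangs freely from the eye, off the table. The eye is clamped at a height nobody has measured, so go by touch or sight and never load it with more than 20 N; keep the weight upright all the way, and leave the other things on the table alone.

Things in the scene. Friction and masses are not known exactly. Their poses are not given: they have to be found in the camera images.
- weight: Dark steel counterweight (0.25 to 0.45 kg): round foot 48 mm across, 38 mm high, standing upright, topped by a snap hook of 10 mm round bar. Origin: centre of the underside, z up. The hook lies in the x-z plane: spine at x = -22 mm, gate and mouth at x = +22 mm, inside free over x = -17 to +17 and z = 57 to 109 mm, crown (highest inside) at x = 0. 153 mm high in all.
- tab (a point): Grip point, 139 mm above the weight's underside on its axis: middle of the flat upright tab on top of the hook, 26 mm along the weight's x, 10 mm thick along its y, free from z = 119 to 153 mm. Axes as the weight's.
- lip (a point): Point on the underside of the hook's lip, at x = +36, z = 97 mm of the weight. The lip is a level straight bar with a square end, 10 mm thick, running outward from the nose (x = +22 mm) to x = +47 mm; its underside is level with the nose's. Resting it on a bar shows by feel how high the bar is. Axes as the weight's.
- seat (a point): Where the centre of the eye's bar lies when the weight hangs in the crown of its hook: on the weight's axis, 105 mm above its underside. With the gate shut behind the bar, lower the weight about 8 to 14 mm until the bar takes the load here. Axes as the weight's.
- gate (a joint): Sprung gate of the hook, 6 mm thick, hinged at x = +22, z = 58 mm of the weight, tip at z = 94 mm. 0 = shut, stop at 0.8 rad; the tip swings to -x; 1 to 4 N open it. A bar passes over the tip only with its top 2 to 5 mm below the lip's underside (higher hits the nose, lower jams the gate) and is behind the gate once its centre is 4 to 12 mm to the -x side of the weight's axis.
- stand: Fixed stand: dark steel foot plate 110 x 130 x 12 mm, grey square upright 216 mm high and, on its front, a height-adjustable eye pointing to the stand's -x. Origin: centre of the foot's underside, z up. Bring the weight in from the -x side with its x along the stand's x. The eye does not move under load.
- eye_mid (a point): Fixed point of the stand at x = -85 mm, z = 170 mm: plan position of the middle of the eye's front bar and the middle of its height range. The bar's real centre is 140 to 200 mm above the table and is not measured. The eye is a level U of 8 mm round steel: front bar along the stand's y, straight over +-18 mm, clear inside width 48 mm, legs running back 54 mm to a clamp block.
- tin: Round grey tin, 48 mm across, 38 mm high, a bystander. Origin: centre of its underside.
- wax: Pale block of wax 32 x 60 x 26 mm, a bystander. Origin: centre of its underside.
- nippers: Pliers with red grips, 60 x 160 x 12 mm, a bystander. Origin: centre of its underside.
- chisel: Bench chisel, 24 x 199 x 26 mm, a bystander. Origin: centre of its underside.
- clamp: Spring clamp, 73 x 118 x 21 mm, a bystander. Origin: centre of its underside.
Things that resemble listed ones, but are neither listed nor needed, are in the scene too. What is shaped like the weight but red is not meant. Leave any orange look-alike of the stand alone.

How it is judged:
On the way, in this order (a step that is already met when the one before it is completed fails the run):
1. the counterweight is lifted clear of the table in the gripper (height (world z) of weight above 0.02 m and contact force between the fingers and weight above 1 N), for 0.2 s.
2. the gate is pressed open against the eye (value of joint gate above 0.3 rad and contact force between weight and stand above 0.3 N), for 0.02 s.
At the end, for the whole second after the job is handed in: The counterweight hangs at rest (under 0.05 m/s, within 0.25 rad of upright) on the eye's front bar: gate shut (under 0.08 rad), the hook's seat within 18 mm of the bar along the stand's x and within 30 mm of its middle along y, 130 to 210 mm above the table, the stand carrying it (over 1.5 N) (value of joint gate below 0.08 rad and x of seat in the frame of stand between -0.103 and -0.067 m and y of seat in the frame of stand between -0.03 and 0.03 m and height (world z) of seat between 0.13 and 0.21 m and angle between weight's own z axis and vertical below 0.25 rad and contact force between weight and stand above 1.5 N and linear speed of weight below 0.05 m/s); the robot touches nothing.
It fails at once if the counterweight presses on the stand with more than 20 N (contact force between weight and stand above 20 N).
It fails at once if the counterweight tips more than 0.3 rad from upright (angle between weight's own z axis and vertical above 0.3 rad).
It fails at once if a bystander (tin, wax, pliers, chisel or spring clamp) is moved more than 20 mm (distance of any of tin, wax, nippers, chisel, clamp from where it was at the start of the episode above 0.02 m).
It also fails if it takes over 58 s, if anything falls off the work surface, if the arm or the gripper's body presses on something with over 40 N, if the wrist force passes 120 N, or if a joint passes its speed limit or range.

ROBOT

A 6-joint arm with a two-finger parallel gripper is mounted at the origin on a cart in front of the work surface, level with it; the furniture and walls round the work are solid. World frame = base frame: x ahead of the robot, y to its left, z up, the work surface at z = 0. Lengths are in m, angles in rad, forces in N, time in s.
With the tool pointing down it reaches from about 0.225 to 0.875 m from the base axis. Payload 3.4 kg.
Tool frame: the origin (TCP) lies on the mounting face of the last link; the fingertips stand 173 mm ahead of it and the grasp point (between the pads) lies 155 mm ahead of it; y points along the fingers, x is the direction in which the jaws open and shut, and the axes are right-handed (so a half turn about y gives the same grasp; the last joint's range is limited). The gripper opens to 85 mm and grips with 20 to 120 N. Pads are 22 mm wide; open, the fingers measure 114 mm over their backs; the gripper's body (76 mm by 85 mm) begins 54 mm behind the grasp point. The pads swing forward as they close: fully open they stand 13 mm farther back than shut.
Start: joints at [1.097, 0.276, 1.505, -0, 1.361, -0.121], TCP at [0.199, 0.54, 0.405] pointing down, gripper open.
Joint ranges: [-2.89, 2.89], [-0.75, 2.08], [0.22, 2.7], [-1.18, 4.32], [0.11, 2.71], [-2.7, 2.7]. Speed limits (rad/s): [2.57, 2.57, 3.14, 3.14, 3.14, 3.14].

INTERFACE

Orientations are given as a unit quaternion [w, x, y, z].
In Python, from rig import manip, vision, ticket gives the robot as it stands.
- The arm moves only by the tool arm_command, never from a script. Its argument "increments" is one flat list of numbers, 7 for each row, row after row: the turn, a rotation vector about the tool's x, y, z in rad, then the shift along the tool's x, y, z in cm, then the closure, from 0 (fully open) to 1 (shut). In form: [wx, wy, wz, tx, ty, tz, hand, wx, wy, wz, tx, ty, tz, hand, ...]. A call has 1 to 8 rows; each row shifts and turns the commanded pose from where the row before left it, along the tool's axes as they then stand; what a row does not reach is not made up. A row lasts 1/8 s, in which the tool goes at most 62.5 mm and 10.7 degrees, less where a joint would pass 70% of its speed; a pose out of reach is approached as far as the arm can. A call is refused whole if a number of a shift passes 6.25 or a number of a turn 0.188, either way. A call with a gripper value outside its range is refused whole. The fingers move at their own pace and stop on an object; "grip_force" is the grip in N (left out, the last holds). Time passes only in rows, so rows that do not move let the fingers close. It gives the time, the measured TCP pose, the force and the opening at its end, in the units of the state.
- manip.get_state(): the state, without advancing time (a new reading comes with each control period).
- vision.get_image(name): name is "side" or "top"; returns the picture (384x512x3 uint8, red, green, blue); there is no depth.
- vision.camera_params(name): a dict with "vfov" (degrees; the focal length in pixels is half the picture's height over the tangent of half this angle, whatever the lens; pixels are square), "cx", "cy" (the principal point, pixels), "R" (3x3) and "t" (3): a world point X has camera coordinates R X + t. Camera axes: x right, y down, z forward; pixel columns grow to the right and rows downward; lengths in m; the calibration is good to about 2 mm. A picture is of the moment at which its call begins. camera_params takes no time and is no camera call.
- ticket.sign_off(): hands the job in, once; it reports no verdict.
The state is a dict: "clock": time; "qpos": joint angles; "qd": joint speeds; "effort": joint torques, N m; "position": TCP position; "ee_rot": TCP orientation; "contact_force": force on the tool from outside, world axes, zero at the start; "moment": the same for the moment, N m; "width": finger opening in m.
Only numpy, scipy, OpenCV 4.12 (cv2) and the standard library are available. Lean on these libraries where they do the work, as an engineer would, in place of code of your own. Each camera call takes 0.05 s, during which the arm holds its last target.

## Working session

There is one attempt and no reset: what is moved stays moved. The work goes in short steps, Python scripts to look and compute and a tool call to move; the robot and the scene stay as the last step left them, time stands still between calls to the robot, and variables do not carry over. Pictures are saved under pics/ and viewed, and the job is handed in when it is done.

Besides the shell and the picture viewer there is one more tool, called after "Request:" in YAML: its name, and indented under it one key for each argument. arm_command: Moves the arm, as the interface text tells. Its arguments: {"type":"object","properties":{"increments":{"type":"array"},"grip_force":{"type":"number"}},"required":["increments"]}

```bash
mkdir -p pics; ls; python3 - <<'E'
from rig import manip, vision
import cv2
print(manip.get_state())
for n in ("side","top"):
    im=vision.get_image(n); cv2.imwrite(f"pics/{n}0.png",im[...,::-1]); print(n,vision.camera_params(n))
E
```

```text
pics
{'clock': 0.0, 'qpos': array([ 1.09696140e+00,  2.76618639e-01,  1.50616577e+00, -2.78682453e-06,
        1.36068354e+00, -1.21013410e-01]), 'qd': array([ 0.0002877 ,  0.00014343, -0.00108034,  0.00075313, -0.00202417,
       -0.00043483]), 'effort': array([-1.29291358e-03, -4.16782057e+01, -2.45804733e+01, -2.54644619e-04,
        1.10274649e-02, -2.38578275e-05]), 'position': array([0.19860369, 0.53938395, 0.40381292]), 'ee_rot': array([-0.57967648,  0.58029988,  0.40390619, -0.40507655]), 'contact_force': array([-0.45723993,  0.42120813,  0.62544837]), 'moment': array([ 0.01214338, -0.0034648 ,  0.04936557]), 'width': 0.08557020725120792}
side {'vfov': 50.418018235504576, 'cx': 254.32836671431244, 'cy': 194.19258293079554, 'R': array([[ 0.9945542 , -0.10100041,  0.02570718],
       [-0.01896525, -0.41793197, -0.90828035],
       [ 0.10248054,  0.90284649, -0.4175715 ]]), 't': array([-0.51281422,  0.13364853,  1.25027573])}
top {'vfov': 48.182630426539944, 'cx': 254.59674326204672, 'cy': 191.90992011325207, 'R': array([[-0.05279758, -0.99859817, -0.00375679],
       [-0.97211352,  0.05225736, -0.22861425],
       [ 0.22849009, -0.00841826, -0.97350984]]), 't': array([0.01769506, 0.55663843, 1.36457312])}
```

View pics/side0.png

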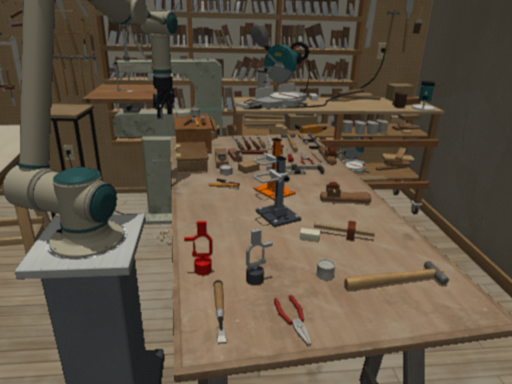

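View pics/top0.png

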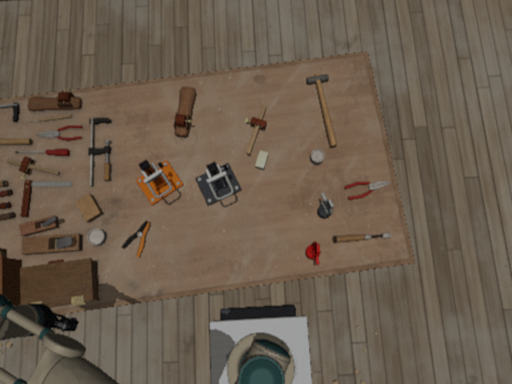

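Side view: dark weight at about (257,258), the red decoy at (203,250); dark stand at (279,205), orange decoy at (275,180). Top view: dark weight at (325,206), dark stand at (219,185). I'll enlarge these.

```bash
cat > h.py <<'E'
import numpy as np, cv2
from rig import manip, vision
def cam(n):
    p=vision.camera_params(n); f=192/np.tan(np.radians(p['vfov'])/2)
    return f,p['cx'],p['cy'],np.array(p['R']),np.array(p['t'])
def proj(n,X):
    f,cx,cy,R,t=cam(n); c=np.atleast_2d(X)@R.T+t
    return np.c_[cx+f*c[:,0]/c[:,2],cy+f*c[:,1]/c[:,2]]
def ray(n,uv):
    f,cx,cy,R,t=cam(n); d=R.T@np.array([(uv[0]-cx)/f,(uv[1]-cy)/f,1.]); return -R.T@t,d
def onz(n,uv,z):
    o,d=ray(n,uv); return o+d*(z-o[2])/d[2]
def tri(uvs,uvt):
    a,d=ray('side',uvs); b,e=ray('top',uvt)
    s=np.linalg.lstsq(np.c_[d,-e],b-a,rcond=None)[0]; p,q=a+s[0]*d,b+s[1]*e
    return (p+q)/2,np.linalg.norm(p-q)
def crop(im,x0,y0,w,h,k,fn):
    c=cv2.resize(im[y0:y0+h,x0:x0+w],None,fx=k,fy=k,interpolation=cv2.INTER_CUBIC); 
    for i in range(0,w,10): cv2.putText(c,str(x0+i),(i*k,8),0,.3,(0,255,0),1); cv2.line(c,(i*k,10),(i*k,14),(0,255,0),1)
    for i in range(0,h,10): cv2.putText(c,str(y0+i),(0,i*k+4),0,.3,(0,255,0),1)
    cv2.imwrite(fn,c); return c
E
python3 - <<'E'
from h import *
s=cv2.imread('pics/side0.png');t=cv2.imread('pics/top0.png')
a=crop(s,240,145,70,145,4,'pics/a.png')
b=crop(t,190,150,150,80,5,'pics/b.png')
E
```

```text
(no output)
```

View pics/a.png

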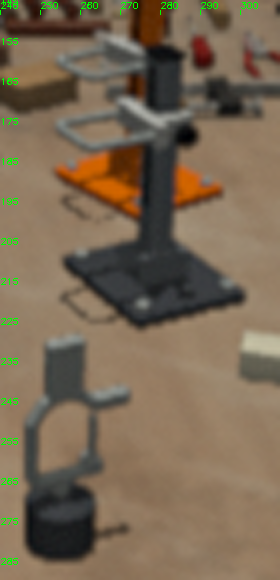

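View pics/b.png

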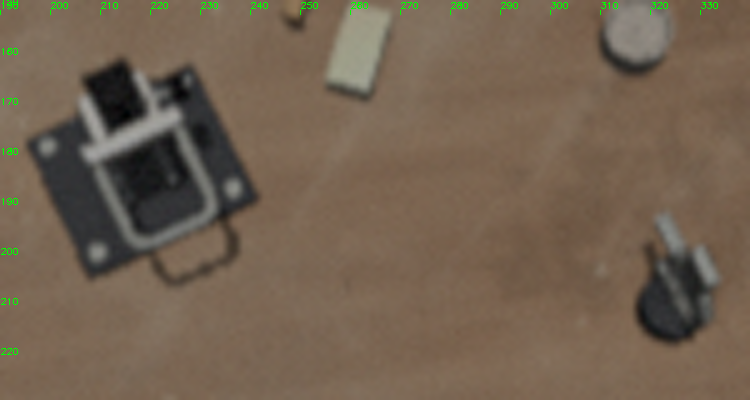

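```bash
cat > m.py <<'E'
from h import *
from scipy.optimize import least_squares
def pose(P,x,y,a):
    c,s=np.cos(a),np.sin(a); P=np.atleast_2d(P); return np.c_[x+c*P[:,0]-s*P[:,1],y+s*P[:,0]+c*P[:,1],P[:,2]]
E
python3 - <<'E'
from m import *
for n in('side','top'):
    f,cx,cy,R,t=cam(n); print(n,'cam at',-R.T@t,f)
for uv in [(195.6,178),(228.4,163.4),(241.6,189.6),(208,205.6)]: print('plate top',onz('top',uv,.012).round(3))
for uv in [(256.3,210.5),(275,224.3),(300.8,218)]: print('plate side',onz('side',uv,.012).round(3))
print('bar',tri((258,179.5),(225.6,195.6)))
print('lip end', tri((271.5,243),(322,193.5)))
print('foot top',onz('top',(323.5,212),.0).round(3))
print('foot side',onz('side',(255,281),.0).round(3))
E
```

```text
side cam at [ 0.38442728 -1.1247455   0.65665285] 407.8542951375657
top cam at [2.30258559e-01 6.91252662e-05 1.45574732e+00] 429.3959827999154
plate top [0.63  0.19  0.012]
plate top [0.677 0.074 0.012]
plate top [0.58  0.032 0.012]
plate top [0.53  0.15  0.012]
plate side [0.536 0.133 0.012]
plate side [0.586 0.032 0.012]
plate side [0.68  0.07  0.012]
bar (array([0.53060738, 0.07959713, 0.15127688]), np.float64(0.0021884757572168245))
lip end (array([ 0.53274106, -0.22911355,  0.10200659]), np.float64(0.003366453633350651))
foot top [ 0.488 -0.246  0.   ]
foot side [ 0.492 -0.25   0.   ]
```

```bash
python3 - <<'E'
from m import *
from scipy.spatial.transform import Rotation as Ro
s=manip.get_state(); q=s['ee_rot']; R=Ro.from_quat([q[1],q[2],q[3],q[0]]).as_matrix(); print(R.round(3)); print('jaw yaw',np.degrees(np.arctan2(R[1,0],R[0,0])))
side=cv2.imread('pics/side0.png');top=cv2.imread('pics/top0.png')
def ov(n,im,x0,y0,w,h,k,segs,fn):
    c=cv2.resize(im[y0:y0+h,x0:x0+w],None,fx=k,fy=k,interpolation=cv2.INTER_CUBIC)
    for P,col in segs:
        p=((proj(n,P)-[x0-.5,y0-.5])*k).astype(int); cv2.polylines(c,[p.reshape(-1,1,2)],False,col,1)
    return c
def circ(r,z): 
    a=np.linspace(0,2*np.pi,40); return np.c_[r*np.cos(a),r*np.sin(a),0*a+z]
W=(0.490,-0.248,np.radians(23.5)); S=(0.606,0.111,np.radians(22.5)); zb=.151
ws=[circ(.024,0),circ(.024,.038),[[-.013,0,.119],[-.013,0,.153],[.013,0,.153],[.013,0,.119]],[[.022,0,.097],[.047,0,.097],[.047,0,.107],[.022,0,.107]],[[-.027,0,.05],[-.027,0,.105]],[[.022,0,.058],[.022,0,.094]]]
ss=[[[-.055,-.065,.012],[.055,-.065,.012],[.055,.065,.012],[-.055,.065,.012],[-.055,-.065,.012]],[[-.031,-.028,zb],[-.085,-.028,zb],[-.085,.028,zb],[-.031,.028,zb]]]
segs=[(pose(p,*W),(0,255,255)) for p in ws]+[(pose(p,*S),(255,255,0)) for p in ss]
A=ov('side',side,240,160,65,130,4,segs,'');cv2.imwrite('pics/o1.png',A)
B=ov('top',top,190,150,150,80,5,segs,'');cv2.imwrite('pics/o2.png',B)
C=ov('side',side,240,225,40,65,8,segs,'');D=ov('top',top,305,185,40,40,10,segs,'')
E=np.zeros((520,740,3),np.uint8);E[:520,:320]=C;E[:400,330:730]=D;cv2.imwrite('pics/o3.png',E)
E
```

```text
[[ 0.346 -0.001 -0.938]
 [ 0.938 -0.001  0.346]
 [-0.002 -1.     0.   ]]
jaw yaw 69.78705712934004
```

View pics/o1.png

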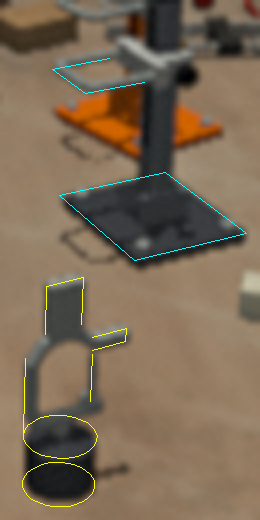

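View pics/o2.png

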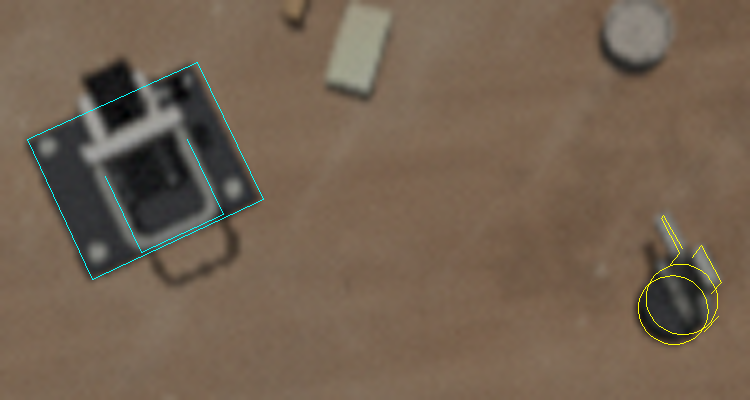

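View pics/o3.png

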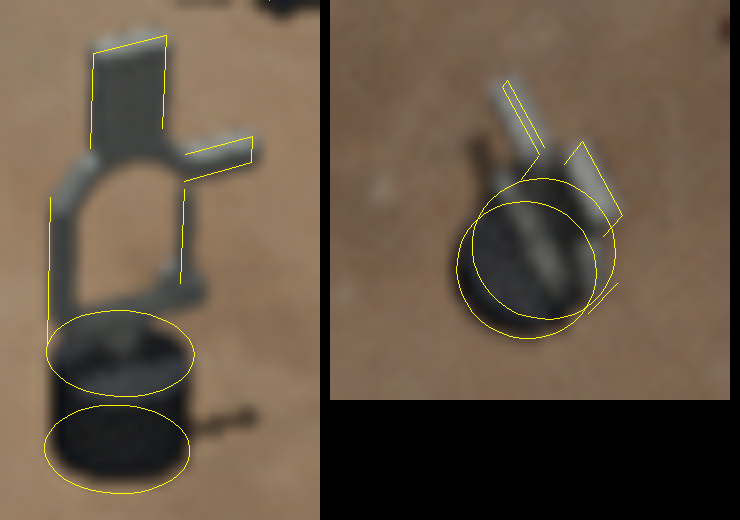

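Dark weight: side (257,258), top (325,206). The other candidate, at side (203,250) / top (313,252), is red and so not meant. Of the stands, the dark one is at top (219,185) and the orange one, to be left alone, at (159,182). The overlay fits the dark weight to about 2 mm at (0.492, -0.245), yaw 23.5°, and the eye bar at about (0.53, 0.08, 0.151), inside its 140–200 mm range. Turning the gripper first.

Request:
arm_command:
  increments: [0,0.17,0,0,0,0,0,0,0.17,0,0,0,0,0,0,0.17,0,0,0,0,0,0,0.17,0,0,0,0,0,0,0.17,0,0,0,0,0,0,0.17,0,0,0,0,0,0,0.17,0,0,0,0,0]
  grip_force: 60

```text
clock: 0.98
position: [0.1986, 0.5395, 0.4042]
ee_rot: [-0.707, 0.707, 0.008, -0.008]
contact_force: [0.4, 0.8, 0.3]
width: 0.0854
```

Request:
arm_command:
  increments: [0,0.17,0,0,0,0,0,0,0.17,0,0,0,0,0,0,0.17,0,0,0,0,0,0,0.17,0,0,0,0,0,0,0.17,0,0,0,0,0,0,0.17,0,0,0,0,0,0,0.17,0,0,0,0,0,0,0,0,0,0,0,0]

```text
clock: 1.98
position: [0.1986, 0.5395, 0.4043]
ee_rot: [-0.591, 0.592, -0.387, 0.388]
contact_force: [0.8, -1.4, -0.3]
width: 0.0857
```

```bash
cat > st.py <<'E'
from m import *
import sys
from scipy.spatial.transform import Rotation as Ro
def RT():
    s=manip.get_state(); q=s['ee_rot']; return s,Ro.from_quat([q[1],q[2],q[3],q[0]]).as_matrix()
def to(goal):  # goal grasp point world -> tool shift in cm
    s,R=RT(); g=s['position']+R@[0,.155,0]; return (R.T@(np.array(goal)-g)*100).round(2)
if __name__=='__main__':
    s,R=RT(); print('t',s['clock'],'pos',s['position'].round(4),'grasp',(s['position']+R@[0,.155,0]).round(4),'F',s['contact_force'].round(2),'M',s['moment'].round(3),'w',round(s['width'],4),'jaw yaw',np.degrees(np.arctan2(R[1,0],R[0,0])).round(2),'q',s['qpos'].round(2)); print(R.round(4))
    if len(sys.argv)>3: print('shift cm',to([float(a) for a in sys.argv[1:4]]))
E
python3 st.py 0.492 -0.245 0.249
```

```text
t 1.975 pos [0.1986 0.5395 0.4043] grasp [0.1986 0.5394 0.2493] F [ 0.77 -1.4  -0.27] M [-0.028 -0.04   0.003] w 0.0857 jaw yaw -66.46 q [1.1  0.28 1.51 0.   1.36 2.26]
[[ 3.993e-01 -4.000e-04  9.168e-01]
 [-9.168e-01 -7.000e-04  3.993e-01]
 [ 5.000e-04 -1.000e+00 -6.000e-04]]
shift cm [ 8.363e+01  8.000e-02 -4.420e+00]
```

Request:
arm_command:
  increments: [0,0,0,5.2,0,-0.28,0,0,0,0,5.2,0,-0.28,0,0,0,0,5.2,0,-0.28,0,0,0,0,5.2,0,-0.28,0,0,0,0,5.2,0,-0.28,0,0,0,0,5.2,0,-0.28,0,0,0,0,5.2,0,-0.28,0,0,0,0,5.2,0,-0.28,0]

```text
clock: 2.98
position: [0.3436, 0.1474, 0.4048]
ee_rot: [0.592, -0.592, 0.387, -0.387]
contact_force: [0.7, -0.1, -0.2]
width: 0.0852
```

Request:
arm_command:
  increments: [0,0,0,5.2,0,-0.28,0,0,0,0,5.2,0,-0.28,0,0,0,0,5.2,0,-0.28,0,0,0,0,5.2,0,-0.28,0,0,0,0,5.2,0,-0.28,0,0,0,0,5.2,0,-0.28,0,0,0,0,5.2,0,-0.28,0,0,0,0,0,0,0,0]

```text
clock: 3.98
position: [0.4713, -0.1961, 0.404]
ee_rot: [-0.591, 0.591, -0.388, 0.389]
contact_force: [-0.5, 0.2, -0.2]
width: 0.0853
```

```bash
python3 st.py 0.492 -0.245 0.142
```

```text
t 3.975 pos [ 0.4713 -0.1961  0.404 ] grasp [ 0.4714 -0.1962  0.249 ] F [-0.47  0.17 -0.22] M [0.031 0.023 0.011] w 0.0853 jaw yaw -66.63 q [-0.53  0.18  1.64 -0.    1.32  0.63]
[[ 3.966e-01  1.000e-04  9.180e-01]
 [-9.180e-01 -1.000e-03  3.966e-01]
 [ 9.000e-04 -1.000e+00 -3.000e-04]]
shift cm [ 5.29 10.71 -0.04]
```

Request:
arm_command:
  increments: [0,0,0,2.65,1.5,-0.02,0,0,0,0,2.65,1.5,-0.02,0,0,0,0,0,0,0,0]

```text
clock: 4.35
position: [0.4908, -0.2417, 0.3732]
ee_rot: [0.591, -0.591, 0.389, -0.387]
contact_force: [1.1, 0.6, -0.2]
width: 0.0856
```

```bash
python3 st.py 0.492 -0.245 0.142; python3 - <<'E'
from h import *
s=vision.get_image('side')[...,::-1].copy();t=vision.get_image('top')[...,::-1].copy()
cv2.imwrite('pics/s1.png',s);cv2.imwrite('pics/t1.png',t)
a=crop(s,215,150,90,140,4,'pics/x.png');b=crop(t,285,160,75,80,5,'pics/x.png')
E=np.zeros((560,750,3),np.uint8);E[:560,:360]=a;E[:400,370:745]=b;cv2.imwrite('pics/v1.png',E)
E
```

```text
t 4.35 pos [ 0.4908 -0.2417  0.3732] grasp [ 0.4904 -0.2414  0.2182] F [ 1.08  0.61 -0.17] M [ 0.017  0.026 -0.003] w 0.0856 jaw yaw -66.52 q [-0.58  0.25  1.62  0.    1.27  0.58]
[[ 0.3985 -0.0026  0.9172]
 [-0.9172  0.002   0.3985]
 [-0.0029 -1.     -0.0016]]
shift cm [0.41 7.62 0.01]
```

View pics/v1.png

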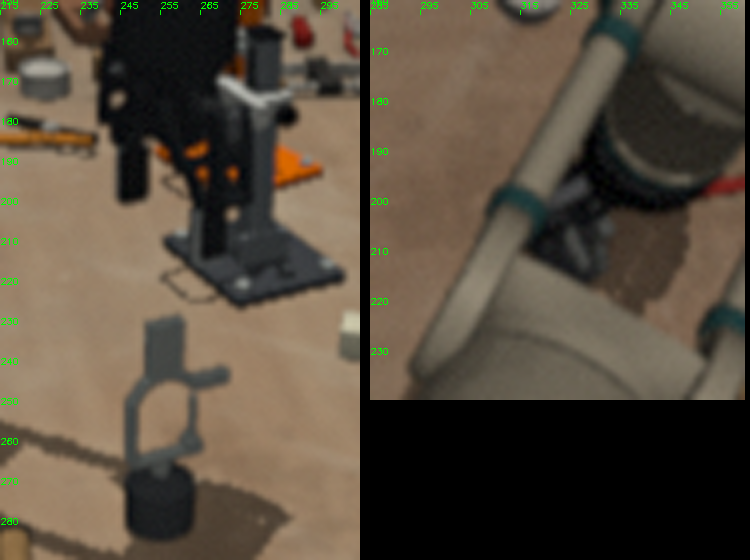

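```bash
python3 - <<'E'
from h import *
print(onz('side',(256,230),.153), onz('top',(331.2,203.3),.153), onz('side',(254.8,279.5),0), onz('top',(323.5,212),0))
print(proj('side',[[.492,-.245,.153],[.492,-.245,0]]),proj('top',[[.492,-.245,.153],[.492,-.245,0]]))
E
```

```text
[ 0.49067861 -0.24778384  0.153     ] [ 0.48713489 -0.24603522  0.153     ] [ 0.49215152 -0.2434916   0.        ] [ 0.48825787 -0.24562874  0.        ]
[[256.41048706 229.42932051]
 [254.80122583 279.84811292]] [[330.71982693 201.78122215]
 [323.22077477 210.94188512]]
```

```bash
python3 st.py 0.490 -0.246 0.141
```

```text
t 4.45 pos [ 0.4905 -0.2406  0.3746] grasp [ 0.4904 -0.2404  0.2196] F [-0.13  0.23  0.68] M [-0.043  0.01   0.034] w 0.0855 jaw yaw -66.5 q [-0.58  0.25  1.62  0.    1.28  0.58]
[[ 3.988e-01 -1.100e-03  9.170e-01]
 [-9.170e-01  1.600e-03  3.988e-01]
 [-1.900e-03 -1.000e+00 -4.000e-04]]
shift cm [ 0.52  7.86 -0.26]
```

Request:
arm_command:
  increments: [0,0,0,0.26,2,-0.13,0,0,0,0,0.26,2,-0.13,0,0,0,0,0,2,0,0,0,0,0,0,0,0,0]

```text
clock: 4.95
position: [0.4898, -0.2459, 0.3142]
ee_rot: [0.592, -0.591, 0.389, -0.387]
contact_force: [-0.3, 0.6, -0.5]
width: 0.0854
```

```bash
python3 st.py 0.490 -0.246 0.141; python3 - <<'E'
from h import *
s=vision.get_image('side')[...,::-1].copy()
a=crop(s,215,180,90,110,5,'pics/v2.png')
E
```

```text
t 4.95 pos [ 0.4898 -0.2459  0.3142] grasp [ 0.4895 -0.2456  0.1592] F [-0.32  0.56 -0.49] M [-0.011 -0.036  0.024] w 0.0854 jaw yaw -66.49 q [-0.59  0.3   1.7   0.    1.14  0.57]
[[ 0.3989 -0.0023  0.917 ]
 [-0.917   0.0021  0.3989]
 [-0.0028 -1.     -0.0013]]
shift cm [0.07 1.82 0.03]
```

View pics/v2.png

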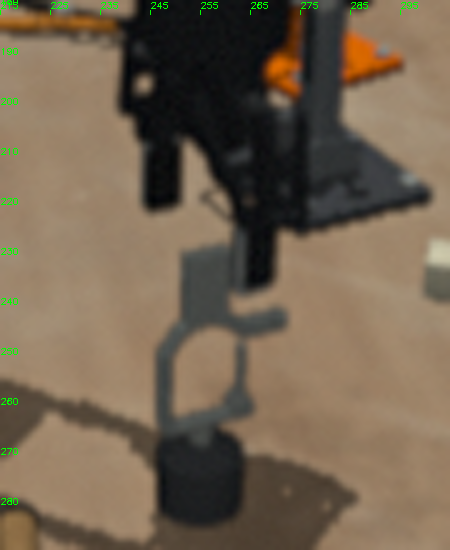

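Request:
arm_command:
  increments: [0,0,0,0,0.9,0,0,0,0,0,0,0.9,0,0,0,0,0,0,0,0,0,0,0,0,0,0,0,0.5,0,0,0,0,0,0,0.7,0,0,0,0,0,0,0.8,0,0,0,0,0,0,0.8]
  grip_force: 40

```text
clock: 5.88
position: [0.4906, -0.2474, 0.2968]
ee_rot: [0.591, -0.591, 0.388, -0.388]
contact_force: [-0.0, -0.8, -0.5]
width: 0.017
```

```bash
python3 st.py 0.490 -0.246 0.141; python3 - <<'E'
from h import *
s=vision.get_image('side')[...,::-1].copy()
a=crop(s,215,180,90,110,5,'pics/v3.png')
E
```

```text
t 5.875 pos [ 0.4906 -0.2474  0.2968] grasp [ 0.4907 -0.2474  0.1418] F [-0.04 -0.79 -0.54] M [ 0.008 -0.047  0.017] w 0.017 jaw yaw -66.58 q [-0.59  0.32  1.73  0.    1.09  0.57]
[[ 3.975e-01  2.000e-04  9.176e-01]
 [-9.176e-01 -0.000e+00  3.975e-01]
 [ 1.000e-04 -1.000e+00  2.000e-04]]
shift cm [-0.16  0.08 -0.  ]
```

View pics/v3.png

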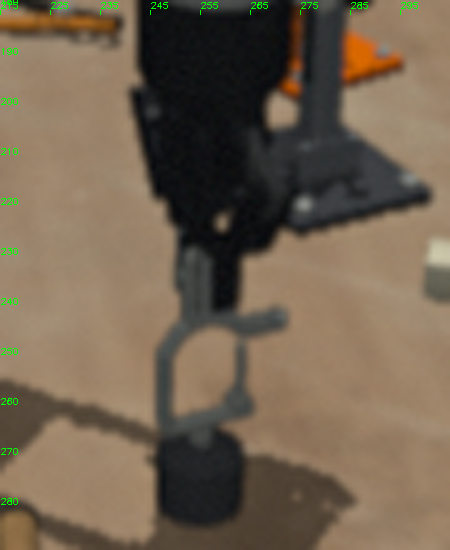

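Fingers straddle the tab at (255,235), 17 mm open. Closing.

Request:
arm_command:
  increments: [0,0,0,0,0,0,0.88,0,0,0,0,0,0,0.95,0,0,0,0,0,0,1,0,0,0,0,0,0,1]
  grip_force: 70

```text
clock: 6.42
position: [0.4904, -0.2471, 0.2968]
ee_rot: [0.591, -0.591, 0.388, -0.388]
contact_force: [-1.9, 1.1, 2.5]
width: 0.009
```

```bash
python3 st.py; python3 - <<'E'
from h import *
s=vision.get_image('side')[...,::-1].copy()
a=crop(s,215,180,90,110,5,'pics/v4.png')
E
```

```text
t 6.425 pos [ 0.4904 -0.2471  0.2968] grasp [ 0.4903 -0.247   0.1418] F [-1.94  1.14  2.55] M [0.526 0.302 0.016] w 0.009 jaw yaw -66.58 q [-0.59  0.32  1.73  0.    1.1   0.57]
[[ 3.975e-01 -5.000e-04  9.176e-01]
 [-9.176e-01  8.000e-04  3.975e-01]
 [-9.000e-04 -1.000e+00 -1.000e-04]]
```

View pics/v4.png

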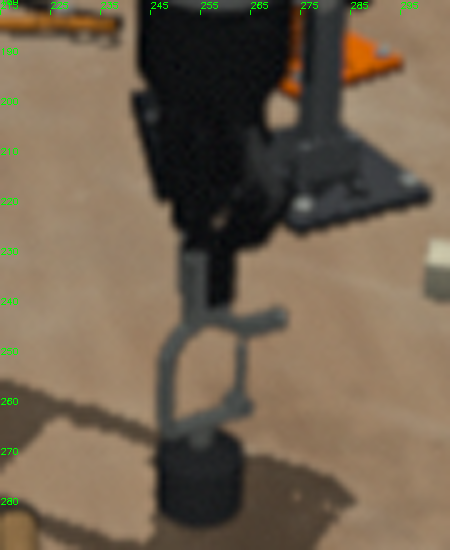

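Request:
arm_command:
  increments: [0,0,0,0,-0.7,0,1,0,0,0,0,-1,0,1,0,0,0,0,-1.5,0,1,0,0,0,0,-2,0,1,0,0,0,0,-2,0,1,0,0,0,0,-2,0,1,0,0,0,0,-0.3,0,1,0,0,0,0,0,0,1]

```text
clock: 7.48
position: [0.4904, -0.2474, 0.3917]
ee_rot: [-0.591, 0.591, -0.388, 0.388]
contact_force: [0.2, -0.4, -4.1]
width: 0.009
```

```bash
python3 st.py; python3 - <<'E'
from h import *
s=vision.get_image('side')[...,::-1].copy()
a=crop(s,215,150,90,120,5,'pics/v5.png')
E
```

```text
t 7.475 pos [ 0.4904 -0.2474  0.3917] grasp [ 0.4905 -0.2474  0.2367] F [ 0.19 -0.38 -4.07] M [ 0.029  0.017 -0.007] w 0.009 jaw yaw -66.58 q [-0.59  0.24  1.58  0.    1.32  0.57]
[[ 3.975e-01  1.000e-04  9.176e-01]
 [-9.176e-01 -1.000e-04  3.975e-01]
 [ 1.000e-04 -1.000e+00  1.000e-04]]
```

View pics/v5.png

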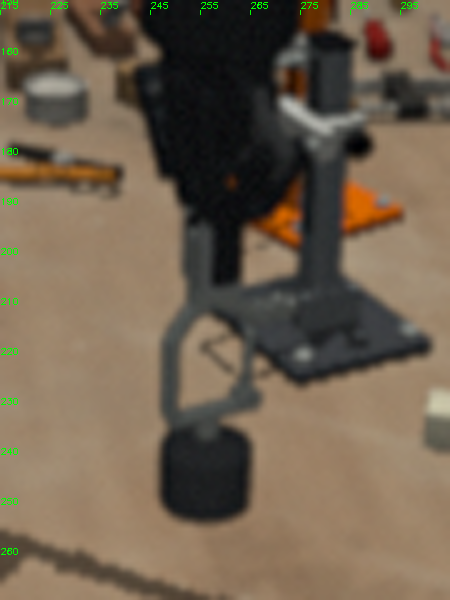

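Request:
arm_command:
  increments: [0,0,0,-1.5,0,0.5,1,0,0,0,-3,0,1.2,1,0,0,0,-4,0,1.5,1,0,0,0,-4,0,1.5,1,0,0,0,-4,0,1.5,1,0,0,0,-4,0,1.5,1,0,0,0,-4,0,1.5,1,0,0,0,-2.6,0,1,1]

```text
clock: 8.52
position: [0.4751, 0.0444, 0.3911]
ee_rot: [0.591, -0.591, 0.388, -0.387]
contact_force: [0.3, 0.2, -2.3]
width: 0.0088
```

Request:
arm_command:
  increments: [0,0,0,-1.5,0,0.5,1,0,0,0,0,0,0,1]

```text
clock: 8.78
position: [0.4746, 0.0584, 0.3914]
ee_rot: [-0.591, 0.592, -0.388, 0.387]
contact_force: [-0.7, -0.8, -3.9]
width: 0.0087
```

```bash
python3 st.py 0.496 0.067 0.2367; python3 - <<'E'
from h import *
s=vision.get_image('side')[...,::-1].copy();t=vision.get_image('top')[...,::-1].copy()
cv2.imwrite('pics/s6.png',s);cv2.imwrite('pics/t6.png',t)
a=crop(s,215,130,90,110,5,'pics/x.png');b=crop(t,190,150,60,80,5,'pics/x.png')
E=np.zeros((560,770,3),np.uint8);E[:550,:450]=a;E[:400,460:760]=b;cv2.imwrite('pics/v6.png',E)
E
```

```text
t 8.775 pos [0.4746 0.0584 0.3914] grasp [0.4745 0.0584 0.2364] F [-0.7  -0.78 -3.9 ] M [-0.05  -0.037 -0.008] w 0.0087 jaw yaw -66.46 q [-0.02  0.14  1.72 -0.    1.28  1.14]
[[ 3.994e-01 -8.000e-04  9.168e-01]
 [-9.168e-01 -2.000e-04  3.994e-01]
 [-1.000e-04 -1.000e+00 -8.000e-04]]
shift cm [ 0.07 -0.03  2.32]
```

View pics/v6.png

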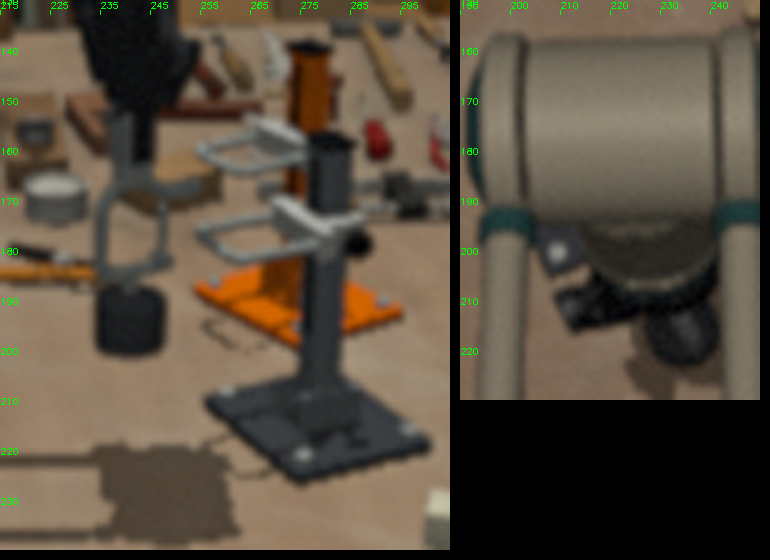

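```bash
python3 - <<'E'
from h import *
print(proj('side',[[.5176,.0771,.197],[.4745,.0584,.095]]))
im=cv2.imread('pics/s6.png')
crop(im,228,155,60,40,12,'pics/v7.png')
S=(0.606,0.111)
c,s=np.cos(np.radians(22.5)),np.sin(np.radians(22.5))
for P in [(.529,.081)]:
  for dy in(-.028,0,.028):
    print(proj('side',[[P[0]-s*dy,P[1]+c*dy,.151]]))
E
```

```text
[[254.08953902 166.59870931]
 [240.53970469 198.53103589]]
[[261.35846365 182.58513943]]
[[257.12245923 179.49041793]]
[[253.02750876 176.49874701]]
```

View pics/v7.png

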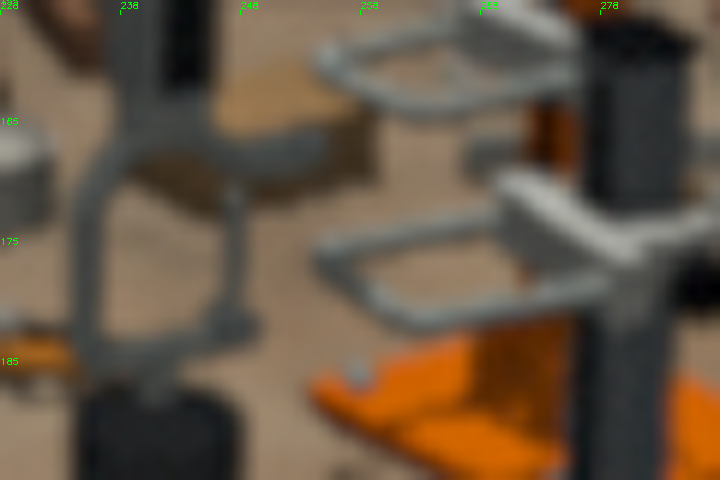

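Request:
arm_command:
  increments: [0,0,0,0,0,1.2,1,0,0,0,0,0,1.1,1,0,0,0,0,0.8,0,1,0,0,0,0,0.8,0,1,0,0,0,0,0.7,0,1,0,0,0,0,0.4,0,1,0,0,0,0,0,0,1,0,0,0,0,0,0,1]

```text
clock: 9.88
position: [0.4963, 0.0667, 0.365]
ee_rot: [0.591, -0.591, 0.388, -0.388]
contact_force: [0.3, 0.6, -3.3]
width: 0.0091
```

```bash
python3 st.py 0.496 0.067 0.2067; python3 - <<'E'
from h import *
s=vision.get_image('side')[...,::-1].copy()
cv2.imwrite('pics/s8.png',s)
a=crop(s,228,150,60,50,12,'pics/v8.png')
E
python3 st.py
```

```text
t 9.875 pos [0.4963 0.0667 0.365 ] grasp [0.4964 0.0667 0.21  ] F [ 0.28  0.65 -3.29] M [ 0.002  0.023 -0.022] w 0.0091 jaw yaw -66.58 q [-0.01  0.19  1.72  0.    1.23  1.16]
[[ 3.975e-01  7.000e-04  9.176e-01]
 [-9.176e-01  1.000e-04  3.975e-01]
 [ 2.000e-04 -1.000e+00  7.000e-04]]
shift cm [-0.04  0.33 -0.02]
t 9.925 pos [0.4963 0.0667 0.3651] grasp [0.4964 0.0667 0.2101] F [ 0.94  1.36 -3.86] M [-0.001 -0.008 -0.012] w 0.0089 jaw yaw -66.58 q [-0.01  0.19  1.72  0.    1.23  1.16]
[[ 3.975e-01  8.000e-04  9.176e-01]
 [-9.176e-01  1.000e-04  3.975e-01]
 [ 3.000e-04 -1.000e+00  8.000e-04]]
```

View pics/v8.png

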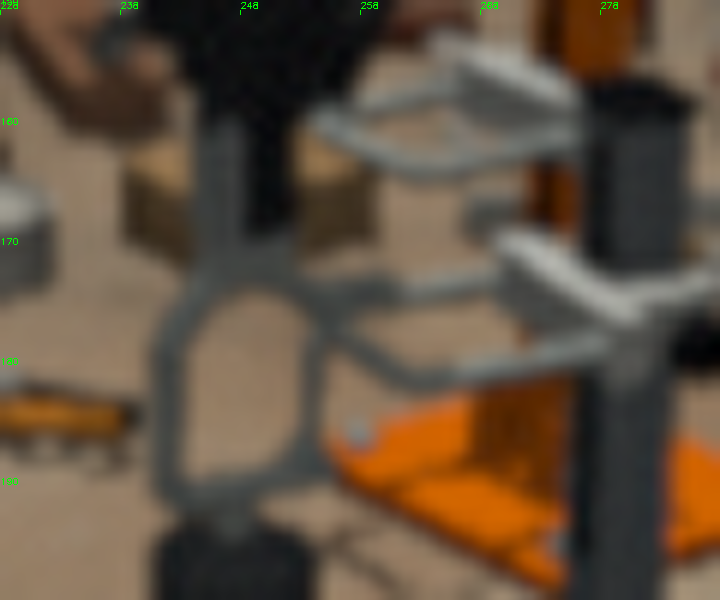

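Request:
arm_command:
  increments: [0,0,0,0,0.2,0,1,0,0,0,0,0.2,0,1,0,0,0,0,0,0,1]

```text
clock: 10.3
position: [0.4961, 0.0667, 0.3605]
ee_rot: [-0.591, 0.591, -0.388, 0.388]
contact_force: [-0.3, 0.7, -4.1]
width: 0.0091
```

Request:
arm_command:
  increments: [0,0,0,0,0.1,0,1,0,0,0,0,0,0,1]

```text
clock: 10.55
position: [0.4962, 0.0667, 0.3596]
ee_rot: [0.591, -0.591, 0.388, -0.388]
contact_force: [-0.6, 0.3, -3.5]
width: 0.0087
```

Request:
arm_command:
  increments: [0,0,0,0,0.1,0,1,0,0,0,0,0,0,1]

```text
clock: 10.8
position: [0.4961, 0.0667, 0.3586]
ee_rot: [-0.591, 0.591, -0.388, 0.388]
contact_force: [0.1, 0.6, -4.2]
width: 0.009
```

Request:
arm_command:
  increments: [0,0,0,0,0.1,0,1,0,0,0,0,0,0,1]

```text
clock: 11.05
position: [0.4962, 0.0667, 0.3579]
ee_rot: [0.591, -0.591, 0.388, -0.388]
contact_force: [0.1, 0.7, -1.4]
width: 0.0086
```

Request:
arm_command:
  increments: [0,0,0,0,0.1,0,1,0,0,0,0,0,0,1]

```text
clock: 11.3
position: [0.4961, 0.0667, 0.3576]
ee_rot: [0.591, -0.591, 0.388, -0.388]
contact_force: [-1.6, -0.2, 4.9]
width: 0.0088
```

Request:
arm_command:
  increments: [0,0,0,0,-0.3,0,1,0,0,0,0,0,0,1,0,0,0,0,0,0,1]
  grip_force: 110

```text
clock: 11.68
position: [0.4961, 0.0667, 0.3592]
ee_rot: [-0.591, 0.591, -0.388, 0.388]
contact_force: [-0.6, 0.4, -3.4]
width: 0.0084
```

Request:
arm_command:
  increments: [0,0,0,0,0.1,0,1,0,0,0,0,0,0,1]

```text
clock: 11.92
position: [0.4961, 0.0667, 0.3584]
ee_rot: [-0.591, 0.591, -0.388, 0.388]
contact_force: [0.9, 1.2, -3.6]
width: 0.0083
```

Request:
arm_command:
  increments: [0,0,0,0,0.05,0,1,0,0,0,0,0,0,1]

```text
clock: 12.18
position: [0.4962, 0.0667, 0.3582]
ee_rot: [0.591, -0.591, 0.388, -0.388]
contact_force: [0.6, 0.7, -3.1]
width: 0.0085
```

Request:
arm_command:
  increments: [0,0,0,0,0.05,0,1,0,0,0,0,0,0,1]

```text
clock: 12.42
position: [0.4962, 0.0667, 0.358]
ee_rot: [0.591, -0.591, 0.388, -0.388]
contact_force: [-0.1, 0.0, -1.9]
width: 0.0085
```

```bash
python3 st.py; python3 -c "
from h import *
vision.get_image('side')"; python3 st.py
```

```text
t 12.425 pos [0.4962 0.0667 0.358 ] grasp [0.4962 0.0667 0.203 ] F [-0.15  0.01 -1.89] M [0.02  0.053 0.003] w 0.0085 jaw yaw -66.57 q [-0.01  0.2   1.74  0.    1.21  1.16]
[[ 3.976e-01  4.000e-04  9.176e-01]
 [-9.176e-01  0.000e+00  3.976e-01]
 [ 1.000e-04 -1.000e+00  4.000e-04]]
t 12.475 pos [0.4962 0.0667 0.3579] grasp [0.4962 0.0667 0.2029] F [-0.46 -0.66 -1.56] M [ 0.002  0.053 -0.044] w 0.0084 jaw yaw -66.58 q [-0.01  0.2   1.74  0.    1.21  1.16]
[[ 3.975e-01  3.000e-04  9.176e-01]
 [-9.176e-01  0.000e+00  3.975e-01]
 [ 1.000e-04 -1.000e+00  3.000e-04]]
```

Request:
arm_command:
  increments: [0,0,0,0,-0.4,0,1,0,0,0,0,0,0,1,0,0,0,0,0,0,1]

```text
clock: 12.85
position: [0.4962, 0.0667, 0.3617]
ee_rot: [0.591, -0.591, 0.388, -0.388]
contact_force: [0.0, -0.9, -2.7]
width: 0.0081
```

```bash
python3 st.py
```

```text
t 12.85 pos [0.4962 0.0667 0.3617] grasp [0.4962 0.0667 0.2067] F [ 0.01 -0.94 -2.73] M [-0.025 -0.026 -0.034] w 0.0081 jaw yaw -66.58 q [-0.01  0.19  1.73  0.    1.22  1.16]
[[ 3.975e-01  0.000e+00  9.176e-01]
 [-9.176e-01  1.000e-04  3.975e-01]
 [-0.000e+00 -1.000e+00  1.000e-04]]
```

Request:
arm_command:
  increments: [0,0,0,0,0,0.25,1,0,0,0,0,0,0.25,1,0,0,0,0,0,0,1]

```text
clock: 13.22
position: [0.5011, 0.0688, 0.3617]
ee_rot: [0.591, -0.591, 0.388, -0.388]
contact_force: [0.2, 0.3, -3.8]
width: 0.0082
```

Request:
arm_command:
  increments: [0,0,0,0,0,0.2,1,0,0,0,0,0,0.2,1,0,0,0,0,0,0,1]

```text
clock: 13.6
position: [0.5043, 0.0702, 0.3615]
ee_rot: [-0.591, 0.591, -0.388, 0.388]
contact_force: [-1.6, 0.1, -3.2]
width: 0.0085
```

Request:
arm_command:
  increments: [0,0,0,0,0,0.2,1,0,0,0,0,0,0.2,1,0,0,0,0,0,0,1]

```text
clock: 13.98
position: [0.5082, 0.0719, 0.3616]
ee_rot: [-0.591, 0.591, -0.388, 0.388]
contact_force: [-1.3, 0.4, -3.7]
width: 0.0082
```

Request:
arm_command:
  increments: [0,0,0,0,0,0.2,1,0,0,0,0,0,0.2,1,0,0,0,0,0,0,1]

```text
clock: 14.35
position: [0.5119, 0.0735, 0.3616]
ee_rot: [0.591, -0.591, 0.388, -0.388]
contact_force: [-2.3, -0.8, -3.8]
width: 0.0079
```

Request:
arm_command:
  increments: [0,0,0,0,0,0.2,1,0,0,0,0,0,0.2,1,0,0,0,0,0,0,1]

```text
clock: 14.72
position: [0.5156, 0.0751, 0.3616]
ee_rot: [0.591, -0.591, 0.388, -0.388]
contact_force: [-0.9, -1.5, -4.1]
width: 0.0083
```

```bash
python3 st.py;python3 - <<'E'
from h import *
s=vision.get_image('side')[...,::-1].copy()
cv2.imwrite('pics/s9.png',s)
a=crop(s,228,150,60,50,12,'pics/v9.png')
E
python3 st.py
```

```text
t 14.725 pos [0.5156 0.0751 0.3616] grasp [0.5156 0.0751 0.2066] F [-0.87 -1.47 -4.12] M [-0.221  0.377 -0.   ] w 0.0083 jaw yaw -66.57 q [0.01 0.22 1.69 0.   1.23 1.17]
[[ 3.976e-01 -0.000e+00  9.176e-01]
 [-9.176e-01  1.000e-04  3.976e-01]
 [-1.000e-04 -1.000e+00  0.000e+00]]
t 14.775 pos [0.5155 0.0751 0.3615] grasp [0.5155 0.0751 0.2065] F [-1.44 -1.2  -4.01] M [-0.139  0.383 -0.011] w 0.0086 jaw yaw -66.57 q [0.01 0.22 1.69 0.   1.23 1.17]
[[ 3.976e-01 -2.000e-04  9.176e-01]
 [-9.176e-01  0.000e+00  3.976e-01]
 [-1.000e-04 -1.000e+00 -1.000e-04]]
```

View pics/v9.png

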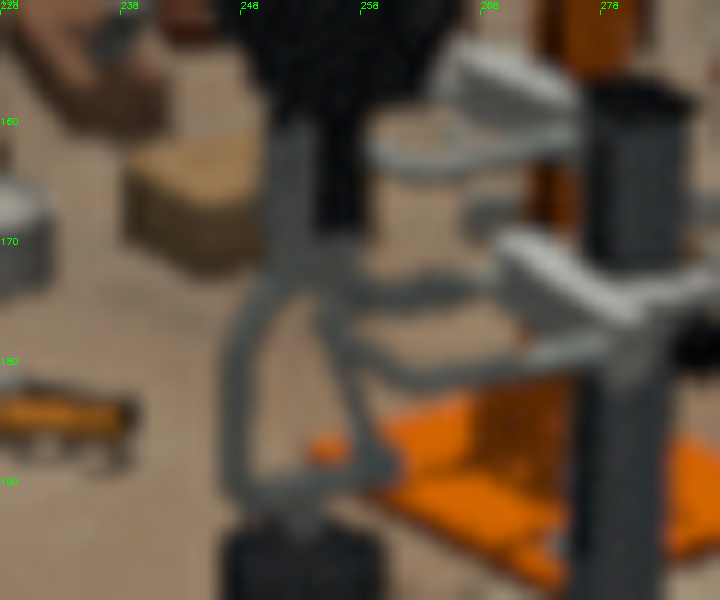

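Gate (base at (259,188), tip at (255,176)) is swinging inwards behind the bar, and the weight is upright. Continuing.

Request:
arm_command:
  increments: [0,0,0,0,0,0.25,1,0,0,0,0,0,0.25,1,0,0,0,0,0,0,1]

```text
clock: 15.15
position: [0.5204, 0.0772, 0.3615]
ee_rot: [0.591, -0.591, 0.388, -0.388]
contact_force: [-1.0, -0.4, -6.0]
width: 0.0085
```

Request:
arm_command:
  increments: [0,0,0,0,0,0.25,1,0,0,0,0,0,0.25,1,0,0,0,0,0,0,1]

```text
clock: 15.52
position: [0.5251, 0.0792, 0.3615]
ee_rot: [0.591, -0.591, 0.388, -0.388]
contact_force: [-0.7, 0.7, -7.2]
width: 0.0086
```

Request:
arm_command:
  increments: [0,0,0,0,0,0.25,1,0,0,0,0,0,0.25,1,0,0,0,0,0,0,1]

```text
clock: 15.9
position: [0.5298, 0.0812, 0.3616]
ee_rot: [0.592, -0.591, 0.388, -0.388]
contact_force: [0.1, -0.4, -8.0]
width: 0.0086
```

```bash
python3 st.py;python3 - <<'E'
from h import *
s=vision.get_image('side')[...,::-1].copy()
cv2.imwrite('pics/s10.png',s)
a=crop(s,228,150,60,50,12,'pics/v10.png')
E
python3 st.py
```

```text
t 15.9 pos [0.5298 0.0812 0.3616] grasp [0.5299 0.0813 0.2066] F [ 0.08 -0.4  -7.96] M [-0.011  0.007  0.006] w 0.0086 jaw yaw -66.58 q [0.02 0.25 1.66 0.   1.24 1.18]
[[ 3.975e-01  1.200e-03  9.176e-01]
 [-9.176e-01  6.000e-04  3.975e-01]
 [-1.000e-04 -1.000e+00  1.400e-03]]
t 15.95 pos [0.5297 0.0812 0.3616] grasp [0.5298 0.0813 0.2066] F [ 0.78  0.28 -7.21] M [ 0.076 -0.026 -0.028] w 0.0085 jaw yaw -66.58 q [0.02 0.25 1.66 0.   1.24 1.18]
[[ 3.975e-01  1.200e-03  9.176e-01]
 [-9.176e-01  6.000e-04  3.975e-01]
 [-1.000e-04 -1.000e+00  1.300e-03]]
```

View pics/v10.png

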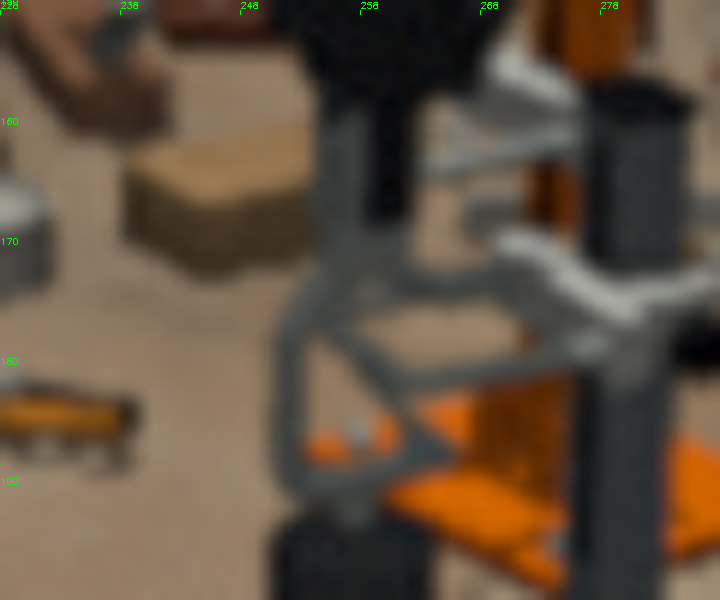

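Request:
arm_command:
  increments: [0,0,0,0,0,0.2,1,0,0,0,0,0,0.2,1,0,0,0,0,0,0,1]

```text
clock: 16.32
position: [0.5334, 0.0827, 0.3624]
ee_rot: [0.592, -0.591, 0.388, -0.389]
contact_force: [0.2, -0.3, -3.7]
width: 0.0083
```

Request:
arm_command:
  increments: [0,0,0,0,0,0.2,1,0,0,0,0,0,0.2,1,0,0,0,0,0,0,1]

```text
clock: 16.7
position: [0.5368, 0.0842, 0.3617]
ee_rot: [0.591, -0.591, 0.388, -0.388]
contact_force: [-0.2, 1.1, -3.7]
width: 0.0083
```

```bash
python3 st.py;python3 - <<'E'
from h import *
s=vision.get_image('side')[...,::-1].copy()
cv2.imwrite('pics/s11.png',s)
a=crop(s,228,150,60,50,12,'pics/v11.png')
E
python3 st.py
```

```text
t 16.7 pos [0.5368 0.0842 0.3617] grasp [0.5368 0.0843 0.2067] F [-0.19  1.14 -3.66] M [-0.001 -0.015 -0.011] w 0.0083 jaw yaw -66.57 q [0.03 0.26 1.64 0.   1.24 1.19]
[[ 3.976e-01  3.000e-04  9.176e-01]
 [-9.176e-01  1.000e-04  3.976e-01]
 [ 0.000e+00 -1.000e+00  3.000e-04]]
t 16.75 pos [0.5366 0.0842 0.3617] grasp [0.5366 0.0842 0.2067] F [-0.03 -0.59 -3.1 ] M [0.027 0.016 0.003] w 0.0082 jaw yaw -66.57 q [0.03 0.26 1.64 0.   1.24 1.19]
[[ 3.976e-01 -0.000e+00  9.176e-01]
 [-9.176e-01  1.000e-04  3.976e-01]
 [-1.000e-04 -1.000e+00  0.000e+00]]
```

View pics/v11.png

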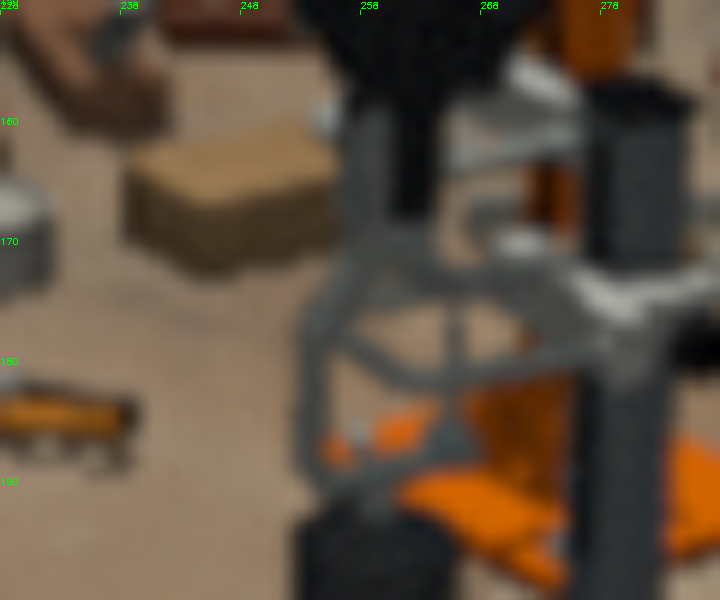

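Gate is upright again at (266,178) with the bar inside the hook, and the vertical force is back to -3.7 N, so it snapped shut. Centring back about 6 mm and then lowering.

Request:
arm_command:
  increments: [0,0,0,0,0,-0.3,1,0,0,0,0,0,-0.3,1,0,0,0,0,0.3,0,1,0,0,0,0,0.3,0,1,0,0,0,0,0,0,1]

```text
clock: 17.38
position: [0.531, 0.0818, 0.3553]
ee_rot: [-0.591, 0.591, -0.388, 0.388]
contact_force: [-0.3, 0.2, -4.3]
width: 0.0083
```

Request:
arm_command:
  increments: [0,0,0,0,0.2,0,1,0,0,0,0,0,0,1]

```text
clock: 17.62
position: [0.531, 0.0818, 0.3535]
ee_rot: [-0.591, 0.591, -0.388, 0.388]
contact_force: [-0.2, -0.5, -3.5]
width: 0.0079
```

Request:
arm_command:
  increments: [0,0,0,0,0.1,0,1,0,0,0,0,0,0,1]

```text
clock: 17.88
position: [0.531, 0.0818, 0.3526]
ee_rot: [0.591, -0.591, 0.388, -0.388]
contact_force: [-0.2, -0.2, -2.8]
width: 0.0085
```

Request:
arm_command:
  increments: [0,0,0,0,0.1,0,1,0,0,0,0,0,0,1]

```text
clock: 18.12
position: [0.531, 0.0818, 0.3516]
ee_rot: [-0.591, 0.591, -0.388, 0.388]
contact_force: [0.2, 0.1, -3.3]
width: 0.0083
```

```bash
python3 st.py
```

```text
t 18.125 pos [0.531  0.0818 0.3516] grasp [0.531  0.0818 0.1966] F [ 0.21  0.14 -3.35] M [ 0.022  0.    -0.008] w 0.0083 jaw yaw -66.58 q [0.02 0.26 1.67 0.   1.22 1.19]
[[ 3.975e-01 -2.000e-04  9.176e-01]
 [-9.176e-01  1.000e-04  3.975e-01]
 [-2.000e-04 -1.000e+00 -1.000e-04]]
```

Request:
arm_command:
  increments: [0,0,0,0,0.1,0,1,0,0,0,0,0,0,1]

```text
clock: 18.38
position: [0.531, 0.0818, 0.3506]
ee_rot: [-0.591, 0.591, -0.388, 0.388]
contact_force: [-0.0, -1.1, -2.9]
width: 0.0084
```

Request:
arm_command:
  increments: [0,0,0,0,0.1,0,1,0,0,0,0,0,0,1]

```text
clock: 18.62
position: [0.531, 0.0818, 0.3496]
ee_rot: [-0.591, 0.591, -0.388, 0.388]
contact_force: [0.4, 0.3, -4.0]
width: 0.0085
```

Request:
arm_command:
  increments: [0,0,0,0,0.1,0,1,0,0,0,0,0,0,1]

```text
clock: 18.88
position: [0.531, 0.0818, 0.3486]
ee_rot: [-0.591, 0.591, -0.388, 0.388]
contact_force: [-0.2, 0.0, -2.8]
width: 0.0083
```

Request:
arm_command:
  increments: [0,0,0,0,0.1,0,1,0,0,0,0,0,0,1]

```text
clock: 19.12
position: [0.531, 0.0818, 0.3476]
ee_rot: [-0.591, 0.591, -0.388, 0.388]
contact_force: [0.2, -0.5, -4.2]
width: 0.0084
```

Request:
arm_command:
  increments: [0,0,0,0,0.07,0,1,0,0,0,0,0,0,1]

```text
clock: 19.38
position: [0.531, 0.0818, 0.3469]
ee_rot: [0.591, -0.591, 0.388, -0.388]
contact_force: [-0.3, 0.6, -3.2]
width: 0.008
```

Request:
arm_command:
  increments: [0,0,0,0,0.07,0,1,0,0,0,0,0,0,1]

```text
clock: 19.62
position: [0.5311, 0.0818, 0.3466]
ee_rot: [0.591, -0.591, 0.388, -0.388]
contact_force: [-0.8, 0.4, -1.1]
width: 0.0082
```

Request:
arm_command:
  increments: [0,0,0,0,0.05,0,1,0,0,0,0,0,0,1]

```text
clock: 19.88
position: [0.5311, 0.0818, 0.3464]
ee_rot: [0.591, -0.591, 0.388, -0.388]
contact_force: [-2.4, 0.0, 3.6]
width: 0.0082
```

```bash
python3 st.py;python3 - <<'E'
from h import *
s=vision.get_image('side')[...,::-1].copy()
cv2.imwrite('pics/s12.png',s)
a=crop(s,228,150,60,50,12,'pics/v12.png')
E
python3 st.py
```

```text
t 19.875 pos [0.5311 0.0818 0.3464] grasp [0.5312 0.0818 0.1914] F [-2.35  0.02  3.58] M [-0.048  0.32   0.021] w 0.0082 jaw yaw -66.58 q [0.02 0.26 1.68 0.   1.2  1.19]
[[ 3.975e-01  8.000e-04  9.176e-01]
 [-9.176e-01  1.000e-04  3.975e-01]
 [ 2.000e-04 -1.000e+00  7.000e-04]]
t 19.925 pos [0.5311 0.0818 0.3464] grasp [0.5312 0.0818 0.1914] F [-1.36  0.16  3.34] M [0.017 0.318 0.015] w 0.0079 jaw yaw -66.58 q [0.02 0.26 1.68 0.   1.2  1.19]
[[ 3.975e-01  7.000e-04  9.176e-01]
 [-9.176e-01  1.000e-04  3.975e-01]
 [ 2.000e-04 -1.000e+00  7.000e-04]]
```

View pics/v12.png

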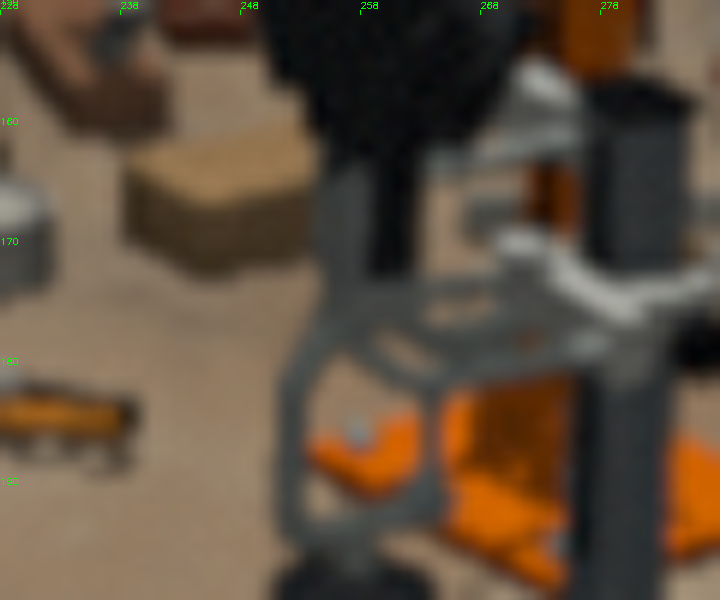

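Request:
arm_command:
  increments: [0,0,0,0,-0.12,0,1,0,0,0,0,0,-0.3,1,0,0,0,0,0,0,1]

```text
clock: 20.3
position: [0.528, 0.0805, 0.3466]
ee_rot: [-0.591, 0.591, -0.388, 0.388]
contact_force: [-0.8, -0.2, -2.7]
width: 0.0085
```

Request:
arm_command:
  increments: [0,0,0,0,0.08,0,1,0,0,0,0,0,0,1]

```text
clock: 20.55
position: [0.5283, 0.0806, 0.3463]
ee_rot: [0.591, -0.591, 0.388, -0.388]
contact_force: [-1.4, -1.3, -1.0]
width: 0.0082
```

Request:
arm_command:
  increments: [0,0,0,0,0.05,0,1,0,0,0,0,0,0,1]

```text
clock: 20.8
position: [0.5284, 0.0806, 0.3461]
ee_rot: [0.591, -0.591, 0.388, -0.388]
contact_force: [-1.0, 0.2, 2.4]
width: 0.0083
```

```bash
python3 st.py
```

```text
t 20.8 pos [0.5284 0.0806 0.3461] grasp [0.5285 0.0806 0.1911] F [-0.96  0.23  2.37] M [-0.046  0.187  0.01 ] w 0.0083 jaw yaw -66.58 q [0.02 0.26 1.69 0.   1.2  1.18]
[[ 3.975e-01  6.000e-04  9.176e-01]
 [-9.176e-01  1.000e-04  3.975e-01]
 [ 2.000e-04 -1.000e+00  6.000e-04]]
```

Request:
arm_command:
  increments: [0,0,0,0,-0.05,-0.1,1,0,0,0,0,0,0,1]
  grip_force: 60

```text
clock: 21.05
position: [0.5278, 0.0803, 0.3463]
ee_rot: [0.592, -0.591, 0.388, -0.389]
contact_force: [1.3, 0.7, -1.0]
width: 0.0085
```

```bash
python3 st.py
```

```text
t 21.05 pos [0.5278 0.0803 0.3463] grasp [0.528  0.0804 0.1913] F [ 1.28  0.73 -1.02] M [ 0.12  -0.254 -0.011] w 0.0085 jaw yaw -66.58 q [0.02 0.25 1.69 0.   1.2  1.18]
[[ 3.974e-01  1.600e-03  9.176e-01]
 [-9.176e-01  5.000e-04  3.974e-01]
 [ 1.000e-04 -1.000e+00  1.700e-03]]
```

Request:
arm_command:
  increments: [0,0,0,0,0,0,0.88,0,0,0,0,0,0,0.85,0,0,0,0,0,0,0.85,0,0,0,0,0,0,0.85]
  grip_force: 20

```text
clock: 21.55
position: [0.5274, 0.0802, 0.3462]
ee_rot: [-0.591, 0.591, -0.388, 0.388]
contact_force: [-0.6, -0.6, -0.7]
width: 0.0129
```

```bash
python3 st.py;python3 - <<'E'
from h import *
s=vision.get_image('side')[...,::-1].copy()
cv2.imwrite('pics/s13.png',s)
a=crop(s,228,145,60,60,10,'pics/v13.png')
E
python3 st.py
```

```text
t 21.55 pos [0.5274 0.0802 0.3462] grasp [0.5274 0.0802 0.1912] F [-0.61 -0.57 -0.67] M [-0.003 -0.007 -0.045] w 0.0129 jaw yaw -66.58 q [ 0.02  0.25  1.69 -0.    1.2   1.18]
[[ 3.975e-01 -1.000e-04  9.176e-01]
 [-9.176e-01 -0.000e+00  3.975e-01]
 [-0.000e+00 -1.000e+00 -1.000e-04]]
t 21.6 pos [0.5274 0.0802 0.3462] grasp [0.5274 0.0802 0.1912] F [-0.32  0.32 -0.21] M [ 0.019 -0.01  -0.015] w 0.0129 jaw yaw -66.58 q [0.02 0.25 1.69 0.   1.2  1.18]
[[ 0.3975  0.      0.9176]
 [-0.9176  0.      0.3975]
 [-0.     -1.      0.    ]]
```

View pics/v13.png

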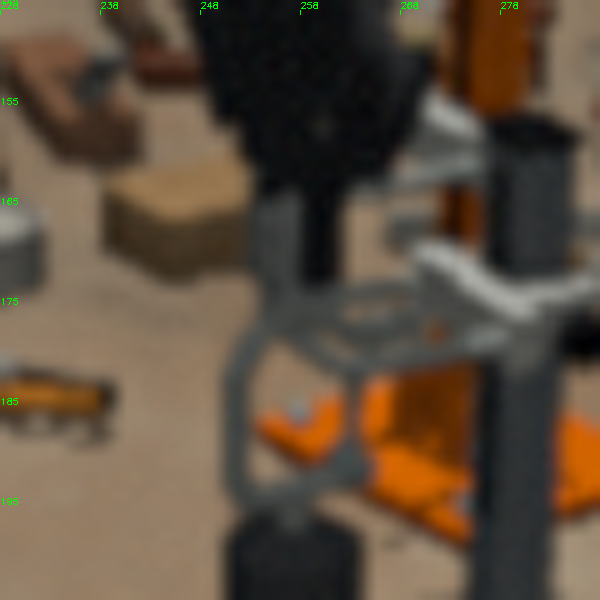

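Wrist force is about 0 with the fingers 13 mm open: the weight hangs with the gate shut. Opening further, then withdrawing straight up.

Request:
arm_command:
  increments: [0,0,0,0,0,0,0.75,0,0,0,0,0,0,0.6,0,0,0,0,0,0,0.5,0,0,0,0,0,0,0.45,0,0,0,0,0,0,0.45]

```text
clock: 22.22
position: [0.5274, 0.0802, 0.3462]
ee_rot: [0.591, -0.591, 0.388, -0.388]
contact_force: [-0.0, -0.3, -0.3]
width: 0.0468
```

Request:
arm_command:
  increments: [0,0,0,0,-0.5,0,0.45,0,0,0,0,-1,0,0.45,0,0,0,0,-2,0,0.45,0,0,0,0,-3,0,0.45,0,0,0,0,-3,0,0.45,0,0,0,0,-3,0,0.45,0,0,0,0,-2,0,0.45,0,0,0,0,0,0,0.45]

```text
clock: 23.22
position: [0.5275, 0.0802, 0.4935]
ee_rot: [0.592, -0.59, 0.387, -0.389]
contact_force: [-0.7, -0.6, -0.1]
width: 0.0468
```

```bash
python3 st.py;python3 - <<'E'
from h import *
s=vision.get_image('side')[...,::-1].copy();t=vision.get_image('top')[...,::-1].copy()
cv2.imwrite('pics/s14.png',s);cv2.imwrite('pics/t14.png',t)
a=crop(s,228,145,60,70,8,'pics/x.png')
E=np.zeros((560,790,3),np.uint8);E[:560,:480]=a;b=cv2.resize(t[100:310,150:400],None,fx=1.2,fy=1.2);E[:252,488:788]=b;cv2.imwrite('pics/v14.png',E)
print(((np.abs(t.astype(int)-cv2.imread('pics/top0.png')).max(2)>40)).sum())
E
```

```text
t 23.225 pos [0.5275 0.0802 0.4935] grasp [0.5283 0.0803 0.3385] F [-0.72 -0.64 -0.05] M [-0.019  0.003 -0.022] w 0.0468 jaw yaw -66.58 q [0.02 0.17 1.43 0.   1.54 1.18]
[[ 3.975e-01  4.900e-03  9.176e-01]
 [-9.176e-01  2.000e-04  3.975e-01]
 [ 1.700e-03 -1.000e+00  4.600e-03]]
10638
```

View pics/v14.png

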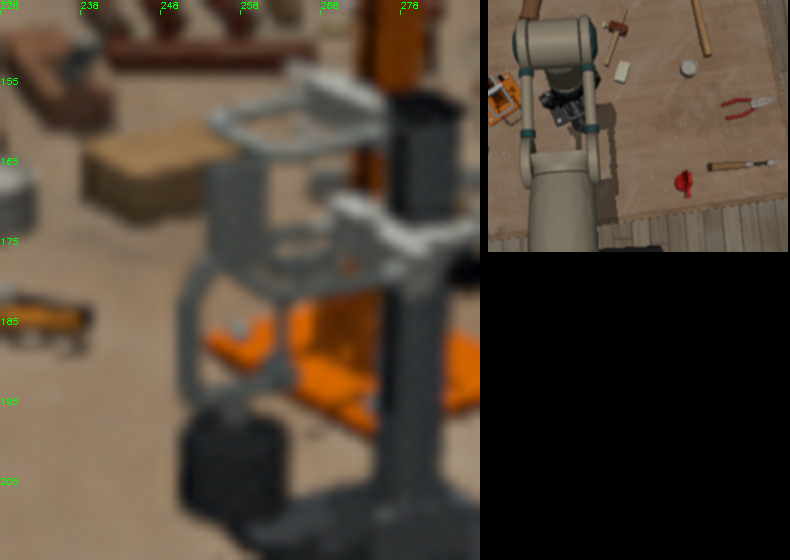

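Weight hangs on the eye: foot at (255,201), gate shut at (263,185), the gripper well above. Waiting briefly, then checking that it is at rest.

Request:
arm_command:
  increments: [0,0,0,0,0,0,0.45,0,0,0,0,0,0,0.45,0,0,0,0,0,0,0.45,0,0,0,0,0,0,0.45,0,0,0,0,0,0,0.45,0,0,0,0,0,0,0.45,0,0,0,0,0,0,0.45,0,0,0,0,0,0,0.45]

```text
clock: 24.32
position: [0.5274, 0.0802, 0.4913]
ee_rot: [0.591, -0.591, 0.388, -0.388]
contact_force: [0.4, -0.6, 0.3]
width: 0.0471
```

Request:
arm_command:
  increments: [0,0,0,0,0,0,0.45,0,0,0,0,0,0,0.45,0,0,0,0,0,0,0.45,0,0,0,0,0,0,0.45,0,0,0,0,0,0,0.45,0,0,0,0,0,0,0.45,0,0,0,0,0,0,0.45,0,0,0,0,0,0,0.45]

```text
clock: 25.32
position: [0.5274, 0.0802, 0.4912]
ee_rot: [0.591, -0.591, 0.388, -0.388]
contact_force: [-0.3, -0.0, -0.0]
width: 0.047
```

```bash
python3 - <<'E'
from h import *
o=cv2.imread('pics/s14.png').astype(int); o0=cv2.imread('pics/side0.png').astype(int)
L=[vision.get_image('side')[...,::-1].astype(int) for _ in range(5)]
r=np.s_[155:215,240:275]
print('vs 14',np.abs(L[0]-o)[r].max(), 'seq',[np.abs(a-b)[r].max() for a,b in zip(L,L[1:])])
s=L[-1].astype(np.uint8).copy();cv2.imwrite('pics/s15.png',s)
a=crop(s,228,145,60,70,8,'pics/v15.png')
# bystanders in lower side view: tin, wax, pliers, chisel
for n,b in dict(tin=(312,258,28,26),wax=(296,224,30,22),pliers=(270,290,45,56),chisel=(208,278,24,66),).items():
    x,y,w,h=b; print(n,(np.abs(L[-1]-o0)[y:y+h,x:x+w].max(2)>40).sum())
E
python3 st.py
```

```text
vs 14 8 seq [np.int64(8), np.int64(7), np.int64(9), np.int64(8)]
tin 0
wax 0
pliers 0
chisel 0
t 25.575 pos [0.5274 0.0802 0.4912] grasp [0.5274 0.0802 0.3362] F [-0.66 -0.26 -0.6 ] M [-0.012  0.035 -0.06 ] w 0.0471 jaw yaw -66.58 q [0.02 0.18 1.43 0.   1.54 1.18]
[[ 3.975e-01  0.000e+00  9.176e-01]
 [-9.176e-01  1.000e-04  3.975e-01]
 [-0.000e+00 -1.000e+00  1.000e-04]]
```

View pics/v15.png

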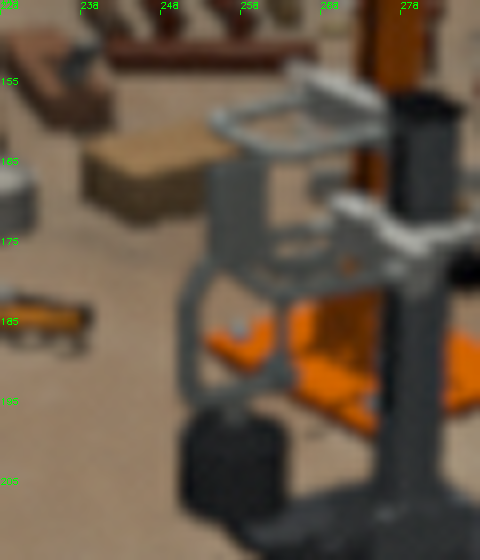

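It is still and upright, the gate is shut, and the robot is clear of it. Handing in.

```bash
python3 -c "
from rig import ticket
print(ticket.sign_off())"
```

```text
the job is handed in; nothing more can be done
None
```

The dark counterweight hangs from the dark stand's eye with its gate shut, and I handed the job in at about 25.6 s of the 58 s allowed; sign-off gives no verdict.

- **How it went:** I gripped the weight by its tab and found the bar by resting the lip on it twice, which agreed: bar top about 158 mm above the table. I then raised 3.7 mm and pushed the gate open against the bar at about 2–4 N until it snapped shut behind. Finally I lowered 15 mm until the stand took the load, let go and drew straight up.
- **Stand load:** the highest load I read was about 9 N, on the first lip touch (limit 20 N). Force was read only at the end of each move, so a short peak in between would not show.
- **Last checks:** five pictures in a row showed no movement of the weight and the gate closed. The wrist force was about 0 N, with the gripper open and well above the weight.
- **Bystanders:** tin, wax, pliers and chisel were unchanged in the side view. I did not compare the spring clamp's position, but the arm never went near the clamps I could see.
- **Disagreement:** lowering took 15 mm to contact, slightly more than the 8–14 mm you gave. It does match the lip and seat heights you listed.

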